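Find the stamped crate and push it to the dispatch band

ROBOT

A 7-joint arm with a two-finger parallel gripper is mounted at the origin on the work surface. World frame = base frame: x ahead of the robot, y to its left, z up, the work surface at z = 0. Lengths are in mm, angles in rad, forces in N, time in s.
With the tool pointing down it reaches from about 400 to 875 mm from the base axis. Payload 4.4 kg.
Tool frame: the origin (TCP) lies between the finger pads; the fingertips stand 22 mm ahead of it and the grasp point (between the pads) lies 3 mm ahead of it; z points along the fingers, y is the line along which they close (so a half turn about z gives the same grasp; the last joint's range is limited). The gripper opens to 85 mm and grips with 20 to 120 N. Pads are 22 mm wide; open, the fingers measure 114 mm over their backs; the gripper's body (76 mm by 85 mm) begins 54 mm behind the grasp point. The pads swing forward as they close: fully open they stand 13 mm farther back than shut.
Start: joints at [1.057, 0.628, 0.038, 1.517, -0.027, 0.996, -0.02], TCP at [281.467, -585.913, 253.313] pointing down, gripper open.
Joint ranges: [-3.06, 3.06], [-0.37, 2.12], [-1.25, 1.32], [0.18, 2.47], [-1.1, 4.24], [0.23, 1.98], [-2.94, 2.94]. Speed limits (rad/s): [2.57, 2.57, 3.14, 3.14, 3.14, 3.14, 3.14].

INTERFACE

Orientations are given as [roll, pitch, yaw] about the fixed x, y, z axes, in that order (R = Rz(yaw) Ry(pitch) Rx(roll)).
In Python, from cell import ctrl gives the robot as it stands.
- The arm moves only by the tool step_arm, never from a script. Its argument "plan" is a list of rows, each an object of numbers: "dx", "dy", "dz": the shift along the tool's x, y, z scaled (see below); "ax", "ay", "az": the turn, a rotation vector about the tool's x, y, z scaled (see below); "gripper": the opening, from 0 (shut) to 1 (fully open). A call has 1 to 20 rows; each row shifts and turns the commanded pose from where the row before left it, along the tool's axes as they then stand; what a row does not reach is not made up. The controller multiplies each number of a shift by 0.3 m and each number of a turn by 90 degrees. A row lasts 1/8 s, in which the tool goes at most 62.5 mm and 10.7 degrees, less where a joint would pass 70% of its speed; a pose out of reach is approached as far as the arm can. A call with a number of a shift or a turn outside -1 to 1 is refused whole. A call with a gripper value outside its range is refused whole. The fingers move at their own pace and stop on an object; the grip force is fixed at half the most. Time passes only in rows, so rows that do not move let the fingers close. It gives the time, the measured TCP pose, the force, the opening and the grip force at its end, in the units of the state.
- ctrl.read_state(): the state, without advancing time (a new reading comes with each control period).
- ctrl.get_image(name): name is "scene" or "side" or "wrist"; returns a dict with "color" (480x640x3 uint8, red, green, blue), "range_z" (480x640 float32, mm along the optical axis (not along the pixel's ray), 0 where there is no reading), "fx", "fy", "cx", "cy" (pixels), "T" (4x4, takes a point from camera to world coordinates); the wrist camera has in their place "T_tool_cam" (4x4, takes a point from camera to tool coordinates, whose origin is the TCP and whose axes are the flange's). Camera axes: x right, y down, z forward; pixel columns grow to the right and rows downward; lengths in mm; the calibration is good to about 2 mm. A picture is of the moment at which its call begins: read the wrist's pose just before it.
- ctrl.finish_job(): hands the job in; it is judged then, once.
The state is a dict: "clock": time; "qpos": joint angles; "qd": joint speeds; "tau": joint torques, N m; "eef_pos": TCP position; "tool_rot": TCP orientation; "force": force on the tool from outside, world axes, zero at the start; "torque": the same for the moment, N m; "width": finger opening in mm; "gripper_force": force on a finger pad.
Only numpy, scipy, OpenCV 4.12 (cv2) and the standard library are available. Lean on these libraries where they do the work, as an engineer would, in place of code of your own. Each camera call takes 0.05 s, during which the arm holds its last target. There are 200 camera calls.

TASK

One of the two small plywood specimen crates is stamped underneath. Hook a fingertip behind the raised lip on each crate's lid and tip each one towards the robot onto its side, so that its underside faces away from the robot and can be read. Then push the stamped crate, as it lies, away from the robot until the lower edge of its stamped face is on the flat metal band across the table; use the fingers only to pull and push, lightly, never to grip or lift, and leave the other crate lying and everything else where it stands.

Things in the scene. Friction and masses are not known exactly. Their poses are not given: they have to be found in the camera images.
- crate_stamped: Closed plywood crate, 90 mm (x) by 100 mm (y), lid at z = 92 mm, 0.3 to 0.5 kg. Origin: centre of its underside, z up while it stands. At the lid's near edge a lip (x = -45 to -37 mm, 100 mm wide) rises 24 mm above the lid; that side faces roughly to the robot. Has a dark ring stamp, 68 mm across, on its underside. May stand left or right.
- crate_plain: Closed plywood crate, 90 mm (x) by 100 mm (y), lid at z = 92 mm, 0.3 to 0.5 kg. Origin: centre of its underside, z up while it stands. At the lid's near edge a lip (x = -45 to -37 mm, 100 mm wide) rises 24 mm above the lid; that side faces roughly to the robot. Its underside is bare.
- crate_stamped_lip (a point): middle of the top of this crate's lip (41 mm along -x, 116 mm up). Pulled at the lip towards the robot with 2 to 4 N, the crate tips about its near bottom edge without sliding much; past about 0.75 rad it falls on by itself unless a finger before the lid eases it down. 
- crate_plain_lip (a point): middle of the top of this crate's lip (41 mm along -x, 116 mm up). Pulled at the lip towards the robot with 2 to 4 N, the crate tips about its near bottom edge without sliding much; past about 0.75 rad it falls on by itself unless a finger before the lid eases it down. 
- crate_stamped_top (a point): middle of this crate's lid, 92 mm up from its origin; once tipped towards the robot this face points to the robot, 50 mm wide either side, and the lip lies along the table in front of it
- crate_plain_top (a point): middle of this crate's lid, 92 mm up from its origin; once tipped towards the robot this face points to the robot, 50 mm wide either side, and the lip lies along the table in front of it
- line: dispatch band: flat aluminium strip laid in the table beyond the crates, 50 mm wide along its x, 620 mm long along its y, flush (1 mm, nothing catches on it); origin at its centre. It may lie slightly turned. Its +x points away from the robot. The stamped crate's origin, which is then 45 mm above the table on the far face, must end above it.
- dishes: stack of three glass petri dishes, 54 mm across, 41 mm tall, standing between the two crates. Not part of the job: leave it be. Origin under its centre unless said.
- jar: small specimen jar, 48 mm across, 70 mm tall, outside the left crate. Not part of the job: leave it be. Origin under its centre unless said.
- mug: white mug, 76 mm across, 90 mm tall, handle to the left, farther out on the left. Not part of the job: leave it be. Origin under its centre unless said.
- lens: black hand magnifier lying flat, 64 mm ring (origin at its centre), handle 100 mm long along its -x, 10 mm thick, between the crates and nearer the robot. Not part of the job: leave it be. Origin under its centre unless said.
- slides: wooden rack of glass slides, 80 x 30 mm, 50 mm tall, outside the right crate. Not part of the job: leave it be. Origin under its centre unless said.
- brush: dusting brush lying flat outside the right crate, nearer the robot, long axis along its x. Not part of the job: leave it be. Origin under its centre unless said.
There are look-alikes about, which are no part of the job. What is shaped like the crate_stamped but purple is not meant. What is shaped like the crate_plain but red is not meant.

How it is judged:
By the outcome, as a careful person would: the job done as asked, in the order asked, and still so for the second after the job is handed in, with the robot touching nothing.
It also fails if it takes over 67 s, if anything falls off the work surface, if the arm or the gripper's body presses on something with over 40 N, if the wrist force passes 120 N, or if a joint passes its speed limit or range.

## Working session

There is one attempt and no reset: what is moved stays moved. The work goes in short steps, Python scripts to look and compute and a tool call to move; the robot and the scene stay as the last step left them, time stands still between calls to the robot, and variables do not carry over. Pictures are saved under pics/ and viewed, at most 10 in all, crops included, and the job is handed in when it is done.

Besides the shell and the picture viewer there is one more tool, called after "Emit:" by a JSON object that holds its "api" and its "payload", one argument or row to a line. step_arm: Moves the arm, as the interface text tells. Shifts and turns lie within -1 to 1; 1 stands for 0.3 m of shift or 90 degrees of turn. Its arguments: {"type":"object","properties":{"plan":{"type":"array"}},"required":["plan"]}

```bash
mkdir -p pics; ls
cat > h.py <<'E'
import numpy as np, cv2
from cell import ctrl
def snap(n,f):
    im=ctrl.get_image(n); cv2.imwrite('pics/'+f,im['color'][:,:,::-1]); return im
def world(im,u,v,T=None):
    T=im['T'] if T is None else T
    z=im['range_z'][v,u]; p=np.array([(u-im['cx'])*z/im['fx'],(v-im['cy'])*z/im['fy'],z,1]); return (np.array(T)@p)[:3]
def cloud(im,T=None):
    T=np.array(im['T'] if T is None else T); z=im['range_z']; v,u=np.mgrid[:480,:640]
    P=np.stack([(u-im['cx'])*z/im['fx'],(v-im['cy'])*z/im['fy'],z,np.ones_like(z)],-1)
    W=(P@T.T)[...,:3]; W[z==0]=np.nan; return W
E
python3 - <<'E'
from h import *
s=ctrl.read_state(); print({k:np.round(v,3).tolist() for k,v in s.items()})
a=snap('scene','s0.png'); b=snap('side','d0.png')
for i in(a,b): print(np.round(i['T'],2).tolist(),i['fx'])
E
```

```text
pics
{'clock': 0.0, 'qpos': [1.057, 0.629, 0.038, 1.518, -0.027, 0.996, -0.02], 'qd': [-0.001, 0.0, 0.001, 0.0, 0.0, 0.001, 0.001], 'tau': [-0.0, -56.341, 1.226, -19.344, 0.011, 0.011, -0.0], 'eef_pos': [281.211, -585.34, 252.362], 'tool_rot': [-3.14, -0.0, 0.448], 'force': [0.786, -0.014, 0.679], 'torque': [-0.05, -0.03, -0.001], 'gripper_force': 0.0, 'width': 85.524}
[[0.88, 0.31, -0.35, 1087.72], [0.47, -0.6, 0.64, -786.86], [-0.02, -0.73, -0.68, 970.07], [0.0, 0.0, 0.0, 1.0]] 550.1609577552214
[[-0.69, -0.56, 0.46, 87.83], [-0.73, 0.52, -0.45, 526.98], [0.01, -0.64, -0.77, 960.67], [0.0, 0.0, 0.0, 1.0]] 527.9986767392437
```

View pics/s0.png

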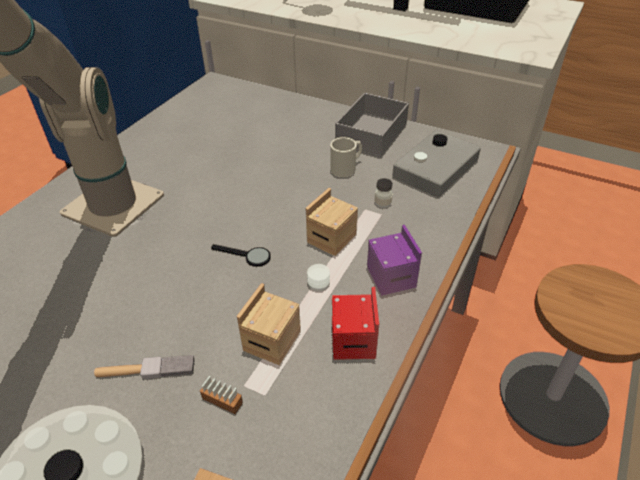

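View pics/d0.png

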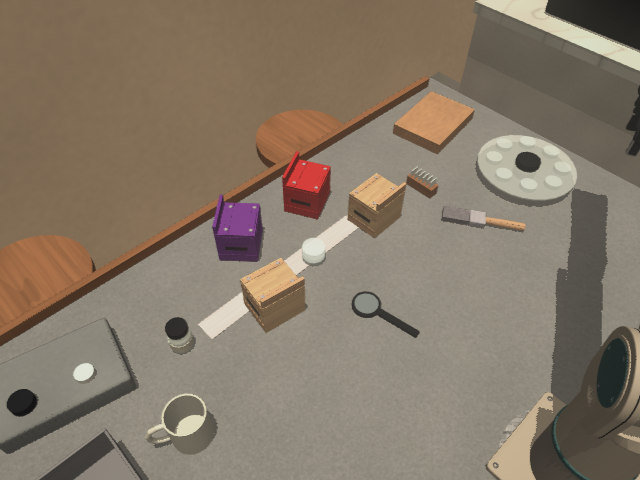

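The plywood crates are at scene px (331,222) on the left and (270,322) on the right. The look-alikes to leave alone are purple (394,260) and red (355,325). The band runs from (375,215) to (258,388). Next I measure the crates, band and neighbours.

```bash
cat > m.py <<'E'
from h import *
a=ctrl.get_image('scene'); b=ctrl.get_image('side')
C=[(cloud(i),cv2.cvtColor(i['color'],cv2.COLOR_RGB2HSV)) for i in(a,b)]
P=np.concatenate([c.reshape(-1,3) for c,_ in C]); H=np.concatenate([h.reshape(-1,3) for _,h in C]).astype(int)
n1=C[0][0].shape[0]*640
src=np.arange(len(P))>=n1
for nm,(u,v) in dict(L=(331,222),R=(270,322)).items():
    c=C[0][0][v,u][:2]
    near=np.hypot(*(P[:,:2]-c).T)<85
    for k in(0,1):
        for t,lo,hi in(('lip',108,125),('lid',86,98)):
            q=P[near&(src==k)&(P[:,2]>lo)&(P[:,2]<hi)]
            r=cv2.minAreaRect(q[:,:2].astype(np.float32)); print(nm,k,t,len(q),np.round(q.mean(0)),np.round(r[0]),np.round(r[1]),round(r[2],1))
for k,(c,h) in enumerate(C):
    m=((h[...,2]>170)&(h[...,1]<40)&(abs(c[...,2])<8)).astype(np.uint8)
    n,l,s,_=cv2.connectedComponentsWithStats(m)
    for i in range(1,n):
        if s[i,4]>300:
            q=c[l==i][:,:2].astype(np.float32); print('band',k,s[i],np.round(q.mean(0)),cv2.minAreaRect(q))
for nm,k,u,v in [('dishes',0,318,270),('dishes',1,313,244),('jar',0,384,184),('mug',0,343,142),('lens',0,258,256),('lensH',0,214,247),('slides',0,221,392),('brush',0,190,360),('brushH',0,97,372),('purple',0,394,245),('red',0,355,310)]:
    print(nm,np.round(C[k][0][v,u]))
E
python3 m.py
```

```text
L 0 lip 119 [570. 143. 115.] [571. 144.] [77. 10.] 81.6
L 0 lid 953 [616. 145.  93.] [612. 150.] [103.  93.] 81.8
L 1 lip 172 [567. 145. 114.] [567. 147.] [71. 11.] 81.8
L 1 lid 1317 [618. 151.  92.] [611. 154.] [99. 92.] 80.8
R 0 lip 220 [ 605. -203.  115.] [ 604. -201.] [10. 99.] 2.3
R 0 lid 1697 [ 649. -202.   93.] [ 646. -198.] [ 91. 103.] 1.8
R 1 lip 144 [ 601. -200.  115.] [ 602. -200.] [10. 96.] 1.7
R 1 lid 989 [ 648. -192.   92.] [ 643. -196.] [ 92. 105.] 2.7
band 0 [ 244  209  138  187 2935] [676. -37.] ((669.4596557617188, -9.52880859375), (56.33584213256836, 627.830810546875), 1.2602996826171875)
band 1 [315 216  43  37 627] [672. -95.] ((673.1655883789062, -91.27033996582031), (54.672882080078125, 121.63166046142578), 1.6666783094406128)
band 1 [284 248  25  27 314] [671.  37.] ((670.0138549804688, 31.853994369506836), (52.501869201660156, 59.5023307800293), 1.1983593702316284)
band 1 [ 198  292   51   47 1006] [666. 249.] ((666.2747802734375, 242.12347412109375), (53.14426803588867, 118.58859252929688), 2.3950748443603516)
dishes [653.   1.  42.]
dishes [660.  -6.  39.]
jar [675. 338.  75.]
mug [489. 469.  78.]
lens [480.   5.   8.]
lensH [369. -26.  18.]
slides [ 640. -372.   43.]
brush [ 526. -327.   17.]
brushH [ 376. -439.   19.]
purple [795. 111.  91.]
red [ 799. -111.   96.]
```

Emit:
{"api": "step_arm", "payload": {
  "plan": [
    {"az":0.088,"gripper":0.35},
    {"az":0.088,"gripper":0.35},
    {"az":0.087,"gripper":0.35},
    {"dx":0.0867,"dy":-0.0892,"gripper":0.35},
    {"dx":0.0867,"dy":-0.0892,"gripper":0.35},
    {"dx":0.0867,"dy":-0.0892,"gripper":0.35},
    {"dx":0.0867,"dy":-0.0892,"gripper":0.35},
    {"dx":0.0867,"dy":-0.0892,"gripper":0.35},
    {"dx":0.0867,"dy":-0.0892,"gripper":0.35},
    {"dx":0.0867,"dy":-0.0892,"gripper":0.35},
    {"dx":0.0867,"dy":-0.0892,"gripper":0.35},
    {"dx":0.0867,"dy":-0.0892,"gripper":0.35},
    {"dx":0.0867,"dy":-0.0892,"gripper":0.35},
    {"dx":0.0867,"dy":-0.0892,"gripper":0.35},
    {"dx":0.0867,"dy":-0.0892,"gripper":0.35},
    {"dx":0.0867,"dy":-0.0892,"gripper":0.35},
    {"dx":0.0867,"dy":-0.0892,"gripper":0.35},
    {"dz":0.16,"gripper":0.35}
  ]
}}

```text
invalid input
```

Emit:
{"api": "step_arm", "payload": {
  "plan": [
    {"dx":0,"dy":0,"dz":0,"ax":0,"ay":0,"az":0.088,"gripper":0.35},
    {"dx":0,"dy":0,"dz":0,"ax":0,"ay":0,"az":0.088,"gripper":0.35},
    {"dx":0,"dy":0,"dz":0,"ax":0,"ay":0,"az":0.087,"gripper":0.35}
  ]
}}

```text
clock: 0.57
eef_pos: [281.4, -585.7, 253.0]
tool_rot: [-3.141, 0.0, 0.03]
force: [0.3, 0.4, -1.9]
width: 32.0
gripper_force: 0.0
```

Emit:
{"api": "step_arm", "payload": {
  "plan": [
    {"dx":0.0867,"dy":-0.0892,"dz":0,"ax":0,"ay":0,"az":0,"gripper":0.35},
    {"dx":0.0867,"dy":-0.0892,"dz":0,"ax":0,"ay":0,"az":0,"gripper":0.35},
    {"dx":0.0867,"dy":-0.0892,"dz":0,"ax":0,"ay":0,"az":0,"gripper":0.35},
    {"dx":0.0867,"dy":-0.0892,"dz":0,"ax":0,"ay":0,"az":0,"gripper":0.35},
    {"dx":0.0867,"dy":-0.0892,"dz":0,"ax":0,"ay":0,"az":0,"gripper":0.35},
    {"dx":0.0867,"dy":-0.0892,"dz":0,"ax":0,"ay":0,"az":0,"gripper":0.35},
    {"dx":0.0867,"dy":-0.0892,"dz":0,"ax":0,"ay":0,"az":0,"gripper":0.35},
    {"dx":0.0867,"dy":-0.0892,"dz":0,"ax":0,"ay":0,"az":0,"gripper":0.35},
    {"dx":0.0867,"dy":-0.0892,"dz":0,"ax":0,"ay":0,"az":0,"gripper":0.35},
    {"dx":0.0867,"dy":-0.0892,"dz":0,"ax":0,"ay":0,"az":0,"gripper":0.35},
    {"dx":0.0867,"dy":-0.0892,"dz":0,"ax":0,"ay":0,"az":0,"gripper":0.35},
    {"dx":0.0867,"dy":-0.0892,"dz":0,"ax":0,"ay":0,"az":0,"gripper":0.35},
    {"dx":0.0867,"dy":-0.0892,"dz":0,"ax":0,"ay":0,"az":0,"gripper":0.35},
    {"dx":0.0867,"dy":-0.0892,"dz":0,"ax":0,"ay":0,"az":0,"gripper":0.35},
    {"dx":0,"dy":0,"dz":0.1,"ax":0,"ay":0,"az":0,"gripper":0.35},
    {"dx":0,"dy":0,"dz":0.1,"ax":0,"ay":0,"az":0,"gripper":0.35},
    {"dx":0,"dy":0,"dz":0.1,"ax":0,"ay":0,"az":0,"gripper":0.35}
  ]
}}

```text
clock: 2.7
eef_pos: [632.4, -198.7, 162.2]
tool_rot: [3.142, 0.0, 0.035]
force: [0.5, -0.2, 0.3]
width: 29.8
gripper_force: 0.0
```

Run:
```python
from h import *
i=ctrl.get_image('side'); c=cv2.resize(i['color'][120:280,270:480],None,fx=3,fy=3); cv2.imwrite('pics/d1.png',c[:,:,::-1])
s=ctrl.read_state(); print(s['eef_pos'],s['force'])
```

```text
[ 629.80044859 -197.79416751  157.95037038] [-1.873966    0.70032213 -2.30026091]
```

View pics/d1.png

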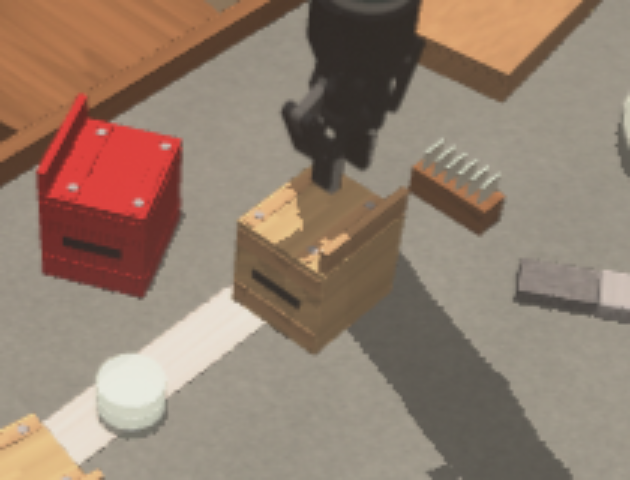

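Emit:
{"api": "step_arm", "payload": {
  "plan": [
    {"dx":0,"dy":0,"dz":0.07,"ax":0,"ay":0,"az":0,"gripper":0.35},
    {"dx":0,"dy":0,"dz":0.06,"ax":0,"ay":0,"az":0,"gripper":0.35},
    {"dx":0,"dy":0,"dz":0,"ax":0,"ay":0,"az":0,"gripper":0.35},
    {"dx":0,"dy":0,"dz":0,"ax":0,"ay":0,"az":0,"gripper":0.35}
  ]
}}

```text
clock: 3.25
eef_pos: [632.9, -199.1, 125.0]
tool_rot: [3.141, -0.001, 0.035]
force: [0.4, -0.6, 0.8]
width: 29.9
gripper_force: 0.0
```

Run:
```python
from h import *
for k in range(2):
    i=ctrl.get_image('side'); s=ctrl.read_state(); print(s['eef_pos'],s['force'])
W=cloud(i); m=(abs(W[...,0]-632)<25)&(abs(W[...,1]+198)<50)&(W[...,2]>97)&(W[...,2]<200)
q=W[m]; print(np.round(q[np.argsort(q[:,2])][:15]))
```

```text
[ 633.01736234 -199.15454113  125.26928581] [ 0.17179501 -0.02911305 -0.10364075]
[ 633.07445444 -199.11761416  125.3598434 ] [-0.46022521  0.38344992 -0.84738185]
[[ 633. -215.  102.]
 [ 624. -180.  103.]
 [ 626. -214.  104.]
 [ 623. -221.  105.]
 [ 629. -214.  105.]
 [ 639. -213.  106.]
 [ 625. -178.  106.]
 [ 623. -176.  106.]
 [ 637. -215.  106.]
 [ 622. -181.  106.]
 [ 623. -214.  106.]
 [ 632. -213.  107.]
 [ 634. -211.  107.]
 [ 641. -213.  107.]
 [ 630. -215.  107.]]
```

```bash
cat > arc.py <<'E'
import numpy as np
w=22
def pose(t):  # finger centre x, tip z relative to pivot (near bottom edge), crate tipped t rad
    cx,cz=8*np.cos(t)-92*np.sin(t),8*np.sin(t)+92*np.cos(t)
    d=np.degrees(t)
    if d<=50:
        h=max(14,w*np.sin(t)+3); a=-1
        A=np.array([cx,cz])+h*np.array([-np.sin(t),np.cos(t)])+a*np.array([np.cos(t),np.sin(t)])
        return A+[w/2,0]
    f=(d-50)/40; s=14+18*f; g=3-2*f
    B=np.array([cx,cz])+s*np.array([np.cos(t),np.sin(t)])+g*np.array([-np.sin(t),np.cos(t)])
    return B-[w/2,0]
if __name__=='__main__':
    p=None
    for d in range(0,92,4 ):
        q=pose(np.radians(min(d,90)))
        print(d,np.round(q,1),None if p is None else np.round((q-p)*[1,-1]/300,4)); p=q
E
python3 arc.py
```

```text
0 [ 18. 106.] None
4 [ 10.6 106.2] [-0.0247 -0.0008]
8 [  3.2 105.9] [-0.0247  0.001 ]
12 [ -4.2 105.1] [-0.0246  0.0027]
16 [-11.5 103.8] [-0.0243  0.0044]
20 [-18.7 102. ] [-0.024   0.0061]
24 [-25.7  99.7] [-0.0235  0.0077]
28 [-32.6  96.9] [-0.0229  0.0093]
32 [-39.6  94.2] [-0.0233  0.0091]
36 [-46.8  91.4] [-0.024   0.0091]
40 [-53.8  88.1] [-0.0234  0.0111]
44 [-60.6  84.2] [-0.0226  0.013 ]
48 [-67.1  79.7] [-0.0216  0.0149]
52 [-71.7  76.5] [-0.0154  0.0108]
56 [-75.7  73.4] [-0.0134  0.0101]
60 [-79.6  70.2] [-0.013   0.0108]
64 [-83.4  66.8] [-0.0125  0.0114]
68 [-87.   63.2] [-0.0121  0.0121]
72 [-90.4  59.4] [-0.0116  0.0127]
76 [-93.8  55.4] [-0.0111  0.0133]
80 [-96.9  51.2] [-0.0105  0.0139]
84 [-99.9  46.8] [-0.0099  0.0145]
88 [-102.7   42.3] [-0.0093  0.0151]
```

Emit:
{"api": "step_arm", "payload": {
  "plan": [
    {"dx":-0.025,"dy":0,"dz":-0.006,"ax":0,"ay":0,"az":0,"gripper":0.35},
    {"dx":-0.025,"dy":0,"dz":0,"ax":0,"ay":0,"az":0,"gripper":0.35},
    {"dx":-0.0247,"dy":0,"dz":-0.001,"ax":0,"ay":0,"az":0,"gripper":0.35},
    {"dx":-0.0247,"dy":0,"dz":0.001,"ax":0,"ay":0,"az":0,"gripper":0.35},
    {"dx":-0.0246,"dy":0,"dz":0.0027,"ax":0,"ay":0,"az":0,"gripper":0.35},
    {"dx":-0.0243,"dy":0,"dz":0.0044,"ax":0,"ay":0,"az":0,"gripper":0.35},
    {"dx":-0.024,"dy":0,"dz":0.0061,"ax":0,"ay":0,"az":0,"gripper":0.35},
    {"dx":-0.0235,"dy":0,"dz":0.0077,"ax":0,"ay":0,"az":0,"gripper":0.35}
  ]
}}

```text
clock: 4.35
eef_pos: [573.0, -201.0, 119.6]
tool_rot: [-3.142, 0.001, 0.035]
force: [0.3, -0.6, 0.5]
width: 30.1
gripper_force: 0.4
```

Run:
```python
from h import *
i=ctrl.get_image('side'); c=cv2.resize(i['color'][120:280,270:480],None,fx=3,fy=3); cv2.imwrite('pics/d2.png',c[:,:,::-1])
s=ctrl.read_state(); print(s['eef_pos'],s['force'])
```

```text
[ 571.50026751 -200.95858318  119.13005524] [-0.30507405 -1.37334541 -0.09783121]
```

View pics/d2.png

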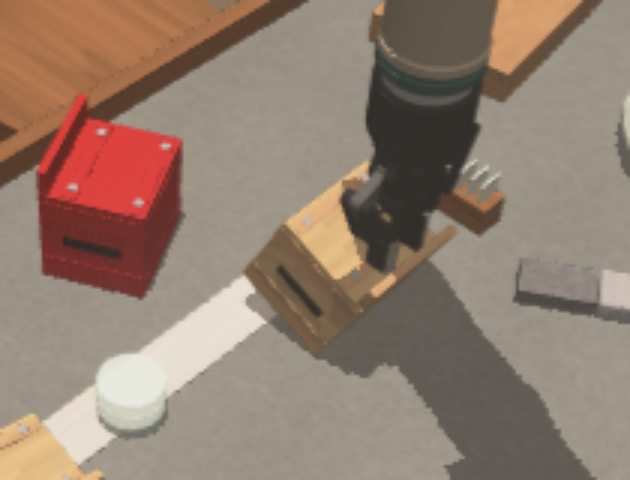

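The right crate is tipping as planned, with the fingers behind the lip. I continue along the arc.

Emit:
{"api": "step_arm", "payload": {
  "plan": [
    {"dx":-0.0229,"dy":0,"dz":0.0093,"ax":0,"ay":0,"az":0,"gripper":0.35},
    {"dx":-0.0233,"dy":0,"dz":0.0091,"ax":0,"ay":0,"az":0,"gripper":0.35},
    {"dx":-0.024,"dy":0,"dz":0.0091,"ax":0,"ay":0,"az":0,"gripper":0.35},
    {"dx":-0.0234,"dy":0,"dz":0.011,"ax":0,"ay":0,"az":0,"gripper":0.35},
    {"dx":-0.0226,"dy":0,"dz":0.013,"ax":0,"ay":0,"az":0,"gripper":0.35},
    {"dx":-0.0216,"dy":0,"dz":0.0149,"ax":0,"ay":0,"az":0,"gripper":0.35},
    {"dx":-0.0154,"dy":0,"dz":0.0108,"ax":0,"ay":0,"az":0,"gripper":0.35},
    {"dx":-0.0134,"dy":0,"dz":0.01,"ax":0,"ay":0,"az":0,"gripper":0.35},
    {"dx":-0.013,"dy":0,"dz":0.0108,"ax":0,"ay":0,"az":0,"gripper":0.35}
  ]
}}

```text
clock: 5.52
eef_pos: [519.5, -202.8, 90.2]
tool_rot: [-3.141, 0.0, 0.035]
force: [-1.3, -0.1, -0.1]
width: 29.8
gripper_force: 0.5
```

Run:
```python
from h import *
i=ctrl.get_image('side'); c=cv2.resize(i['color'][120:280,270:480],None,fx=3,fy=3); cv2.imwrite('pics/d3.png',c[:,:,::-1])
s=ctrl.read_state(); print(s['eef_pos'],s['force'])
```

```text
[ 518.53092692 -202.74697934   89.77445056] [-2.18368585  0.88074386  0.02581776]
```

View pics/d3.png

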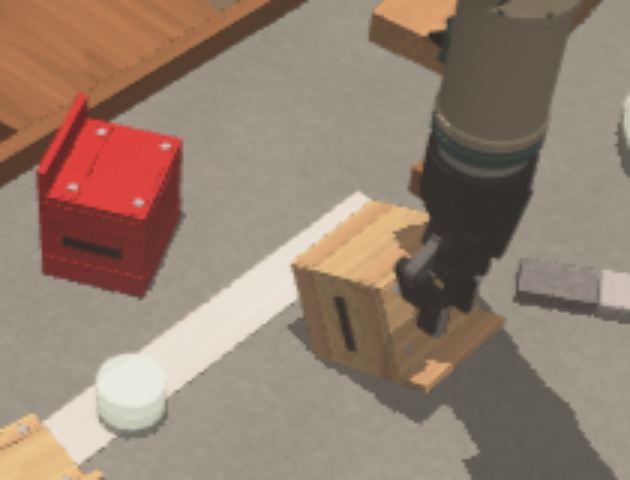

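The crate is past balance and resting lightly on the finger. I ease it down the rest of the way.

Emit:
{"api": "step_arm", "payload": {
  "plan": [
    {"dx":-0.0125,"dy":0,"dz":0.0114,"ax":0,"ay":0,"az":0,"gripper":0.35},
    {"dx":-0.0121,"dy":0,"dz":0.0121,"ax":0,"ay":0,"az":0,"gripper":0.35},
    {"dx":-0.0116,"dy":0,"dz":0.0127,"ax":0,"ay":0,"az":0,"gripper":0.35},
    {"dx":-0.0111,"dy":0,"dz":0.0133,"ax":0,"ay":0,"az":0,"gripper":0.35},
    {"dx":-0.0105,"dy":0,"dz":0.0139,"ax":0,"ay":0,"az":0,"gripper":0.35},
    {"dx":-0.0099,"dy":0,"dz":0.0145,"ax":0,"ay":0,"az":0,"gripper":0.35},
    {"dx":-0.0093,"dy":0,"dz":0.0151,"ax":0,"ay":0,"az":0,"gripper":0.35},
    {"dx":-0.012,"dy":0,"dz":0,"ax":0,"ay":0,"az":0,"gripper":0.35},
    {"dx":-0.012,"dy":0,"dz":0,"ax":0,"ay":0,"az":0,"gripper":0.35},
    {"dx":-0.06,"dy":0,"dz":0,"ax":0,"ay":0,"az":0,"gripper":0.35},
    {"dx":0,"dy":0,"dz":-0.15,"ax":0,"ay":0,"az":0,"gripper":0.35},
    {"dx":0,"dy":0,"dz":-0.15,"ax":0,"ay":0,"az":0,"gripper":0.35},
    {"dx":0,"dy":0,"dz":-0.15,"ax":0,"ay":0,"az":0,"gripper":0.35}
  ]
}}

```text
clock: 7.2
eef_pos: [471.9, -204.5, 199.3]
tool_rot: [3.141, -0.001, 0.035]
force: [0.3, -0.9, -0.5]
width: 29.6
gripper_force: 0.0
```

Run:
```python
from h import *
i=ctrl.get_image('scene'); c=cv2.resize(i['color'][180:430,180:430],None,fx=2.2,fy=2.2); cv2.imwrite('pics/s1.png',c[:,:,::-1])
s=ctrl.read_state(); print(s['clock'],s['eef_pos'],s['tool_rot'],s['force'])
```

```text
7.25 [ 474.80789481 -205.89565089  204.57831233] [ 3.13757028 -0.01022472  0.03437008] [ 2.32193299 -0.7878953   3.23202669]
```

View pics/s1.png

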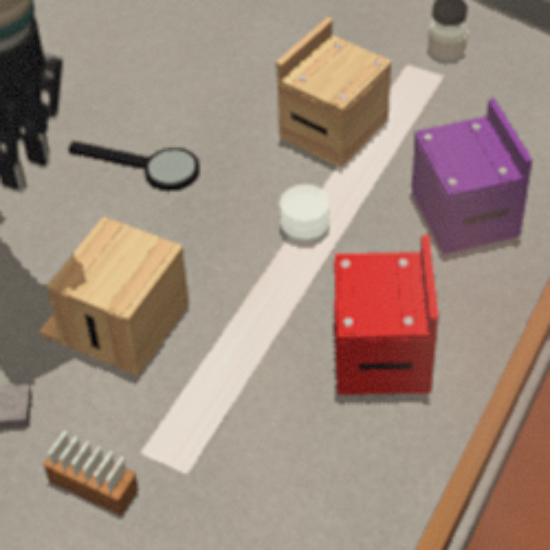

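The right crate lies with its far face bare (crop 165,305), so the left crate is the stamped one. I tip that next.

Emit:
{"api": "step_arm", "payload": {
  "plan": [
    {"dx":0,"dy":0,"dz":0,"ax":0,"ay":0,"az":0.06,"gripper":0.35},
    {"dx":0,"dy":0,"dz":0,"ax":0,"ay":0,"az":0.059,"gripper":0.35},
    {"dx":0.0263,"dy":-0.138,"dz":0,"ax":0,"ay":0,"az":0,"gripper":0.35},
    {"dx":0.0263,"dy":-0.138,"dz":0,"ax":0,"ay":0,"az":0,"gripper":0.35},
    {"dx":0.0263,"dy":-0.138,"dz":0,"ax":0,"ay":0,"az":0,"gripper":0.35},
    {"dx":0.0263,"dy":-0.138,"dz":0,"ax":0,"ay":0,"az":0,"gripper":0.35},
    {"dx":0.0263,"dy":-0.138,"dz":0,"ax":0,"ay":0,"az":0,"gripper":0.35},
    {"dx":0.0263,"dy":-0.138,"dz":0,"ax":0,"ay":0,"az":0,"gripper":0.35},
    {"dx":0.0263,"dy":-0.138,"dz":0,"ax":0,"ay":0,"az":0,"gripper":0.35},
    {"dx":0.0263,"dy":-0.138,"dz":0,"ax":0,"ay":0,"az":0,"gripper":0.35},
    {"dx":0.0263,"dy":-0.138,"dz":0,"ax":0,"ay":0,"az":0,"gripper":0.35},
    {"dx":0,"dy":0,"dz":0.07,"ax":0,"ay":0,"az":0,"gripper":0.35},
    {"dx":0,"dy":0,"dz":0.07,"ax":0,"ay":0,"az":0,"gripper":0.35},
    {"dx":0,"dy":0,"dz":0,"ax":0,"ay":0,"az":0,"gripper":0.35},
    {"dx":0,"dy":0,"dz":0,"ax":0,"ay":0,"az":0,"gripper":0.35}
  ]
}}

```text
clock: 9.12
eef_pos: [598.9, 153.0, 156.3]
tool_rot: [-3.141, -0.001, -0.153]
force: [0.1, -0.4, 0.6]
width: 30.0
gripper_force: 0.0
```

Emit:
{"api": "step_arm", "payload": {
  "plan": [
    {"dx":0,"dy":0,"dz":0.05,"ax":0,"ay":0,"az":0,"gripper":0.35},
    {"dx":0,"dy":0,"dz":0.047,"ax":0,"ay":0,"az":0,"gripper":0.35},
    {"dx":0,"dy":0,"dz":0,"ax":0,"ay":0,"az":0,"gripper":0.35},
    {"dx":-0.023,"dy":0,"dz":0,"ax":0,"ay":0,"az":0,"gripper":0.35},
    {"dx":-0.023,"dy":0,"dz":0,"ax":0,"ay":0,"az":0,"gripper":0.35},
    {"dx":-0.0247,"dy":0,"dz":-0.001,"ax":0,"ay":0,"az":0,"gripper":0.35},
    {"dx":-0.0247,"dy":0,"dz":0.001,"ax":0,"ay":0,"az":0,"gripper":0.35},
    {"dx":-0.0246,"dy":0,"dz":0.0027,"ax":0,"ay":0,"az":0,"gripper":0.35},
    {"dx":-0.0243,"dy":0,"dz":0.0044,"ax":0,"ay":0,"az":0,"gripper":0.35},
    {"dx":-0.024,"dy":0,"dz":0.0061,"ax":0,"ay":0,"az":0,"gripper":0.35},
    {"dx":-0.0235,"dy":0,"dz":0.0077,"ax":0,"ay":0,"az":0,"gripper":0.35}
  ]
}}

```text
clock: 10.5
eef_pos: [540.8, 161.9, 120.0]
tool_rot: [-3.142, 0.0, -0.152]
force: [-0.5, 0.6, 1.1]
width: 30.0
gripper_force: 0.3
```

Run:
```python
from h import *
i=ctrl.get_image('side'); c=cv2.resize(i['color'][200:360,160:370],None,fx=3,fy=3); cv2.imwrite('pics/d4.png',c[:,:,::-1])
s=ctrl.read_state(); print(s['eef_pos'],s['force'])
```

```text
[539.31602538 162.11383808 119.55710933] [-0.71726105 -0.02839777 -0.77235976]
```

View pics/d4.png

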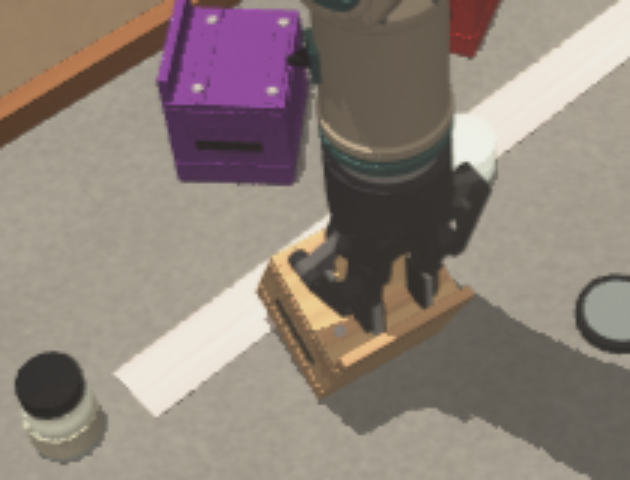

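The left crate is tipping the same way. I carry on to lying, then back off 20 mm.

Emit:
{"api": "step_arm", "payload": {
  "plan": [
    {"dx":-0.0229,"dy":0,"dz":0.0093,"ax":0,"ay":0,"az":0,"gripper":0.35},
    {"dx":-0.0233,"dy":0,"dz":0.0091,"ax":0,"ay":0,"az":0,"gripper":0.35},
    {"dx":-0.024,"dy":0,"dz":0.0091,"ax":0,"ay":0,"az":0,"gripper":0.35},
    {"dx":-0.0234,"dy":0,"dz":0.011,"ax":0,"ay":0,"az":0,"gripper":0.35},
    {"dx":-0.0226,"dy":0,"dz":0.013,"ax":0,"ay":0,"az":0,"gripper":0.35},
    {"dx":-0.0216,"dy":0,"dz":0.0149,"ax":0,"ay":0,"az":0,"gripper":0.35},
    {"dx":-0.0154,"dy":0,"dz":0.0108,"ax":0,"ay":0,"az":0,"gripper":0.35},
    {"dx":-0.0134,"dy":0,"dz":0.01,"ax":0,"ay":0,"az":0,"gripper":0.35},
    {"dx":-0.013,"dy":0,"dz":0.0108,"ax":0,"ay":0,"az":0,"gripper":0.35},
    {"dx":-0.0125,"dy":0,"dz":0.0114,"ax":0,"ay":0,"az":0,"gripper":0.35},
    {"dx":-0.0121,"dy":0,"dz":0.0121,"ax":0,"ay":0,"az":0,"gripper":0.35},
    {"dx":-0.0116,"dy":0,"dz":0.0127,"ax":0,"ay":0,"az":0,"gripper":0.35},
    {"dx":-0.0111,"dy":0,"dz":0.0133,"ax":0,"ay":0,"az":0,"gripper":0.35},
    {"dx":-0.0105,"dy":0,"dz":0.0139,"ax":0,"ay":0,"az":0,"gripper":0.35},
    {"dx":-0.0099,"dy":0,"dz":0.0145,"ax":0,"ay":0,"az":0,"gripper":0.35},
    {"dx":-0.0093,"dy":0,"dz":0.0151,"ax":0,"ay":0,"az":0,"gripper":0.35},
    {"dx":-0.012,"dy":0,"dz":0,"ax":0,"ay":0,"az":0,"gripper":0.35},
    {"dx":-0.012,"dy":0,"dz":0,"ax":0,"ay":0,"az":0,"gripper":0.35},
    {"dx":-0.05,"dy":0,"dz":0,"ax":0,"ay":0,"az":0,"gripper":0.35},
    {"dx":0,"dy":0,"dz":0,"ax":0,"ay":0,"az":0,"gripper":0.35}
  ]
}}

```text
clock: 13.05
eef_pos: [441.6, 177.1, 62.9]
tool_rot: [3.141, 0.002, -0.151]
force: [-0.1, -0.2, 0.4]
width: 29.9
gripper_force: 0.0
```

```bash
cat > m2.py <<'E'
from h import *
import sys
s=ctrl.read_state(); print(s['clock'],np.round(s['eef_pos'],1),np.round(s['tool_rot'],3),np.round(s['force'],1))
i=ctrl.get_image('scene'); c=cv2.resize(i['color'][160:380,220:440],None,fx=2.4,fy=2.4); cv2.imwrite('pics/'+sys.argv[1],c[:,:,::-1])
W=cloud(i)
# far face of left crate: points between z 10..85, x>510, y 90..225, outward
m=(W[...,2]>84)&(W[...,2]<97)&(W[...,0]>440)&(W[...,0]<720)&(W[...,1]>80)&(W[...,1]<225)
q=W[m][:,:2].astype(np.float32); print('top',len(q),cv2.minAreaRect(q))
hsv=cv2.cvtColor(i['color'],cv2.COLOR_RGB2HSV)
m=(W[...,2]>8)&(W[...,2]<82)&(W[...,0]>500)&(W[...,0]<720)&(W[...,1]>80)&(W[...,1]<225)
q=W[m]; 
# far face: bin by y, take max x
q=q[(q[:,2]>20)&(q[:,2]<75)]
b=[(y,np.percentile(q[abs(q[:,1]-y)<6][:,0],80)) for y in range(80,225,10) if (abs(q[:,1]-y)<6).sum()>15]; print(np.round(b))
d=m&(hsv[...,2]<110); print('dark',d.sum(),np.round(W[d].mean(0)) if d.any() else 0)
E
python3 m2.py s2.png
```

```text
13.05 [441.6 177.1  62.9] [ 3.141e+00  2.000e-03 -1.510e-01] [-0.1 -0.2  0.4]
top 1035 ((504.54010009765625, 168.88998413085938), (107.5005874633789, 133.05076599121094), 81.22982025146484)
[[110. 555.]
 [120. 559.]
 [130. 564.]
 [140. 565.]
 [150. 567.]
 [160. 568.]
 [170. 570.]
 [180. 572.]
 [190. 573.]
 [200. 574.]]
dark 368 [558. 153.  44.]
```

View pics/s2.png

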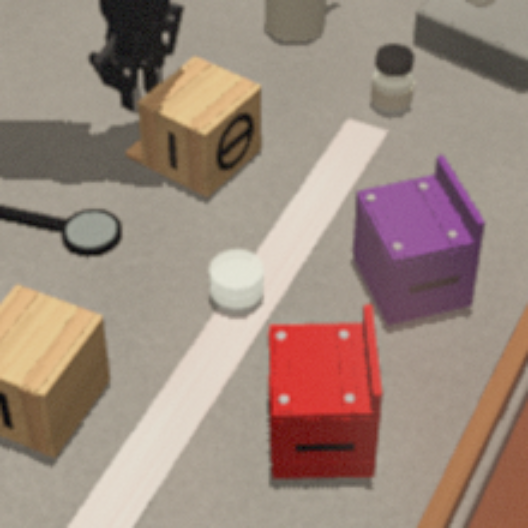

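The stamp shows on the left crate (crop 237,142). I push it about 80 mm, then measure.

Emit:
{"api": "step_arm", "payload": {
  "plan": [
    {"dx":0.02,"dy":0,"dz":0.02,"ax":0,"ay":0,"az":0,"gripper":0.35},
    {"dx":0.02,"dy":0,"dz":0.02,"ax":0,"ay":0,"az":0,"gripper":0.35},
    {"dx":0.015,"dy":0,"dz":0,"ax":0,"ay":0,"az":0,"gripper":0.35},
    {"dx":0.015,"dy":0,"dz":0,"ax":0,"ay":0,"az":0,"gripper":0.35},
    {"dx":0.02,"dy":0,"dz":0,"ax":0,"ay":0,"az":0,"gripper":0.35},
    {"dx":0.02,"dy":0,"dz":0,"ax":0,"ay":0,"az":0,"gripper":0.35},
    {"dx":0.02,"dy":0,"dz":0,"ax":0,"ay":0,"az":0,"gripper":0.35},
    {"dx":0.02,"dy":0,"dz":0,"ax":0,"ay":0,"az":0,"gripper":0.35},
    {"dx":0.02,"dy":0,"dz":0,"ax":0,"ay":0,"az":0,"gripper":0.35},
    {"dx":0.02,"dy":0,"dz":0,"ax":0,"ay":0,"az":0,"gripper":0.35},
    {"dx":0.02,"dy":0,"dz":0,"ax":0,"ay":0,"az":0,"gripper":0.35},
    {"dx":0.02,"dy":0,"dz":0,"ax":0,"ay":0,"az":0,"gripper":0.35},
    {"dx":0.02,"dy":0,"dz":0,"ax":0,"ay":0,"az":0,"gripper":0.35},
    {"dx":0.02,"dy":0,"dz":0,"ax":0,"ay":0,"az":0,"gripper":0.35},
    {"dx":0.02,"dy":0,"dz":0,"ax":0,"ay":0,"az":0,"gripper":0.35},
    {"dx":0.02,"dy":0,"dz":0,"ax":0,"ay":0,"az":0,"gripper":0.35},
    {"dx":0.02,"dy":0,"dz":0,"ax":0,"ay":0,"az":0,"gripper":0.35},
    {"dx":0.01,"dy":0,"dz":0,"ax":0,"ay":0,"az":0,"gripper":0.35},
    {"dx":0,"dy":0,"dz":0,"ax":0,"ay":0,"az":0,"gripper":0.35}
  ]
}}

```text
clock: 15.48
eef_pos: [544.9, 161.2, 50.9]
tool_rot: [-3.141, -0.001, -0.153]
force: [0.7, 0.4, 0.7]
width: 30.2
gripper_force: 0.0
```

```bash
python3 m2.py s3.png
```

```text
15.475 [544.9 161.2  50.9] [-3.141e+00 -1.000e-03 -1.530e-01] [0.7 0.4 0.7]
top 1111 ((591.8991088867188, 154.64874267578125), (105.98321533203125, 121.61541748046875), 81.1778335571289)
[[100. 635.]
 [110. 606.]
 [120. 646.]
 [130. 647.]
 [140. 649.]
 [150. 651.]
 [160. 652.]
 [170. 653.]
 [180. 655.]
 [190. 656.]]
dark 379 [628. 138.  47.]
```

Emit:
{"api": "step_arm", "payload": {
  "plan": [
    {"dx":0.015,"dy":0,"dz":0,"ax":0,"ay":0,"az":0,"gripper":0.35},
    {"dx":0.02,"dy":0,"dz":0,"ax":0,"ay":0,"az":0,"gripper":0.35},
    {"dx":0.015,"dy":0,"dz":0,"ax":0,"ay":0,"az":0,"gripper":0.35},
    {"dx":0.01,"dy":0,"dz":0,"ax":0,"ay":0,"az":0,"gripper":0.35},
    {"dx":0,"dy":0,"dz":0,"ax":0,"ay":0,"az":0,"gripper":0.35},
    {"dx":-0.06,"dy":0,"dz":0,"ax":0,"ay":0,"az":0,"gripper":0.35},
    {"dx":-0.1,"dy":0,"dz":0,"ax":0,"ay":0,"az":0,"gripper":0.35},
    {"dx":-0.1,"dy":0,"dz":-0.1,"ax":0,"ay":0,"az":0,"gripper":0.35},
    {"dx":0,"dy":0,"dz":-0.15,"ax":0,"ay":0,"az":0,"gripper":0.35},
    {"dx":0,"dy":0,"dz":-0.15,"ax":0,"ay":0,"az":0,"gripper":0.35},
    {"dx":0,"dy":0,"dz":0,"ax":0,"ay":0,"az":0,"gripper":0.35},
    {"dx":0,"dy":0,"dz":0,"ax":0,"ay":0,"az":0,"gripper":0.35}
  ]
}}

```text
clock: 17.02
eef_pos: [485.1, 170.5, 170.8]
tool_rot: [-3.141, -0.001, -0.152]
force: [-0.1, 0.0, 0.3]
width: 30.2
gripper_force: 0.0
```

```bash
python3 m2.py s4.png
```

```text
17.025 [485.1 170.5 170.8] [-3.141e+00 -1.000e-03 -1.520e-01] [-0.1  0.   0.3]
top 1059 ((621.6039428710938, 150.6270751953125), (106.17493438720703, 95.03070831298828), 81.2357177734375)
[[ 90. 658.]
 [100. 650.]
 [110. 659.]
 [120. 664.]
 [130. 666.]
 [140. 667.]
 [150. 669.]
 [160. 670.]
 [170. 671.]
 [180. 673.]
 [190. 674.]]
dark 337 [654. 133.  45.]
```

View pics/s4.png

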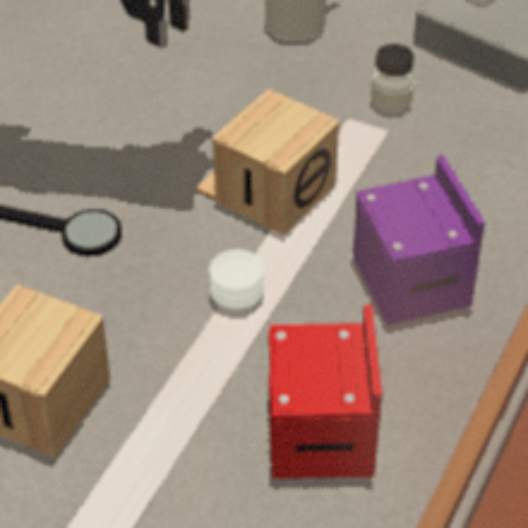

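The stamped face (crop 312,178) now stands on the band with its centre at x≈668 (the band's centre is about 667). The other crate is still lying and nothing else has been disturbed, so I hand the job in.

```bash
python3 -c "from cell import ctrl; print(ctrl.finish_job())"
```

```text
the job is handed in; nothing more can be done
None
```

Job handed in at about 17 s: I tipped both crates onto their sides, found the stamp on the left one, and pushed it until its stamped face's lower edge was on the band, about 1 mm from centre by camera. The right crate is still lying and nothing else looked moved in the last picture; no verdict came back.

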